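# Open the bench chest and put the plane away

## Robot

A 6-joint arm with a two-finger parallel gripper is mounted at the origin on the work surface. World frame = base frame: x ahead of the robot, y to its left, z up, the work surface at z = 0. Lengths are in m, angles in rad, forces in N, time in s.
With the tool pointing down it reaches from about 0.275 to 0.875 m from the base axis. Payload 12.5 kg.
Tool frame: the origin (TCP) lies at the very end of the fingers, on their centre line; the grasp point (between the pads) lies 19 mm behind it (ctrl.grip_point_offset is the distance from the TCP to the grasp point, in m); z points along the fingers, y is the line along which they close (so a half turn about z gives the same grasp; the last joint's range is limited). The gripper opens to 85 mm and grips with 20 to 120 N. Pads are 22 mm wide; open, the fingers measure 114 mm over their backs; the gripper's body (76 mm by 85 mm) begins 54 mm behind the grasp point. The pads swing forward as they close: fully open they stand 13 mm farther back than shut.
Start: joints at [1.078, 0.351, 1.652, -0, 1.139, -0.085], TCP at [0.218, 0.505, 0.231] pointing down, gripper open.
Joint ranges: [-2.75, 2.75], [-0.79, 2.1], [0.01, 2.65], [-1.57, 4.71], [0.07, 3.14], [-2.87, 2.87]. Speed limits (rad/s): [2.22, 2.22, 2.79, 3.14, 3.14, 3.14].

## Interface

Orientations are given as a unit quaternion [w, x, y, z].
In Python, from plant import monitor, eyes, ticket, ctrl gives the robot as it stands.
- The arm moves only by the tool drive_tool, never from a script. Its argument "rows" is a list of rows, each an object with "delta_rot": the turn, a rotation vector about the world's x, y, z in rad, a list of three; "dp": the shift along the world's x, y, z in mm, a list of three; "claw": the closure, from -1 (fully open) to 1 (shut). A call has 1 to 20 rows; each row shifts and turns the commanded pose from where the row before left it; what a row does not reach is not made up. A row lasts 1/10 s, in which the tool goes at most 50 mm and 8.59 degrees, less where a joint would pass 70% of its speed; a pose out of reach is approached as far as the arm can. A call is refused whole if a number of a shift passes 50 or a number of a turn 0.15, either way. A call with a gripper value outside its range is refused whole. The fingers move at their own pace and stop on an object; the grip force is fixed at half the most. Time passes only in rows, so rows that do not move let the fingers close. It gives the time, the measured TCP pose, the force, the opening and the grip force at its end, in the units of the state.
- monitor.read_state(): the state, without advancing time (a new reading comes with each control period).
- eyes.capture(name): name is "side" or "top" or "wrist"; returns a dict with "image" (420x560x3 uint8, red, green, blue), "depth" (420x560 float32, m along the optical axis (not along the pixel's ray), 0 where there is no reading), "camera_matrix" (3x3 intrinsics, pixels), "distortion" ([k1, k2, p1, p2, k3] as OpenCV has them; the pictures are not rectified), "world_from_camera" (4x4, takes a point from camera to world coordinates); the wrist camera has in their place "hand_eye" (4x4, takes a point from camera to tool coordinates, whose origin is the TCP and whose axes are the flange's). Camera axes: x right, y down, z forward; pixel columns grow to the right and rows downward; lengths in m; the calibration is good to about 2 mm. A picture is of the moment at which its call begins: read the wrist's pose just before it.
- ticket.close_job(): hands the job in; it is judged then, once.
The state is a dict: "time_s": time; "joint_positions": joint angles; "joint_velocities": joint speeds; "tau": joint torques, N m; "tcp_pos": TCP position; "ee_rot": TCP orientation; "force": force on the tool from outside, world axes, zero at the start; "torque": the same for the moment, N m; "gripper_width": opening from 0.0 (shut) to 1.0 (fully open); "finger_force": force on a finger pad.
Only numpy, scipy, OpenCV 4.12 (cv2) and the standard library are available. Lean on these libraries where they do the work, as an engineer would, in place of code of your own. Each camera call takes 0.05 s, during which the arm holds its last target. There are 200 camera calls.

## Task

Open the lid of the wooden tool chest by its bar pull and lead it all the way back until it rests on its stop, without letting it drop or slam. Then set the steel block plane down on its sole on the floor of the chest, keeping hold of it until it is down, and let go, leaving the lid open. Leave the other things on the bench where they are.

Things in the scene. Friction and masses are not known exactly. Their poses are not given: they have to be found in the camera images.
- chest: Wooden tool chest fixed to the bench. Base: open box 160 deep (x) by 260 wide (y) by 80 tall, walls and floor 10 thick. Origin: centre of its underside; x points from its front (bar pull), which looks roughly to the robot's right, to its back (hinge); z up. With the lid closed 165 tall. A stop batten on its back, just under the hinge, carries the opened lid. Lengths in mm.
- lid (a joint): Lid hinge: 0 closed, about 1.70 rad (a little past upright) resting on its stop. No catch, little friction: let go below about 1.1 it falls shut, above that it drops back on the stop, so hold it back there. Lid (0.6 kg give or take a quarter): hollow, 160 x 260 x 85 tall; its 10 thick top board juts out 40 over the front like an eave. Lengths in mm.
- lid_hinge (a point): Centre of the lid's hinge line, which runs along the chest's y at the back top edge: 80 behind the chest's origin and 80 above it. Its axes turn with the lid. Lengths in mm.
- lid_handle (a point): Centre of the lid's bar pull: round, diameter 16, 140 free along y, 55 out from the front face. Closed: 215 before the hinge line, 15 above it, 60 under the eave and only 15 further out than its edge, so fingers reach it not from straight above but tilted 30 to 45 degrees from vertical, pointing down and to the chest. It can turn between the fingers. Axes turn with the lid. Lengths in mm.
- plane_mid (a point): Block plane on the bench (0.6 kg give or take a quarter): dark steel body 150 long (x) by 50 wide (y) by 36 tall, straight sides, with a wooden knob, sloping iron and palm rest on top (62 tall over all). This point is the centre of the steel body, 18 above the sole. Standing on the chest's floor it is 28 above the chest's origin. Lengths in mm.
- offcut_mid (a point): Bystander: a plain rectangular wooden block, 150 x 60 x 45, nothing on top of it (the plane's look-alike in size; leave it). This point is its centre. Lengths in mm.
- glue_mid (a point): Bystander: a white bottle, diameter 60, 150 tall, standing. This point is half-way up it. Lengths in mm.
- mallet_mid (a point): Bystander: a wooden mallet lying flat: head 70 x 110 x 60 tall, handle 180 long beyond the head along its -x. This point is the centre of the head. Lengths in mm.
- tape_mid (a point): Bystander: a roll of tape lying flat, diameter 90, 30 tall. This point is its centre. Lengths in mm.
- cup_mid (a point): Bystander: a white cup, diameter 76, 90 tall. This point is its centre. Lengths in mm.
- plane: The same block plane; origin: centre of its sole, axes as plane_mid.
There are look-alikes about, which are no part of the job. Leave any purple look-alike of the plane alone.

How it is judged:
On the way, in this order (a step that is already met when the one before it is completed fails the run):
1. the lid rests on its stop, still, and released by the fingers (value of joint lid above 1.65 rad and velocity of joint lid between -0.05 and 0.05 rad/s and contact force between the fingers and lid below 0.2 N), for 0.2 s.
2. the plane is down in the chest, still held by the fingers (x of plane_mid in the frame of chest between -0.045 and 0.045 m and y of plane_mid in the frame of chest between -0.1 and 0.1 m and z of plane_mid in the frame of chest below 0.045 m and contact force between the fingers and plane above 0.5 N), for 0.05 s.
At the end, for the whole second after the job is handed in: The lid is at rest on its stop (joint above 1.65 rad); the plane stands at rest on its sole on the chest's floor (its point within 45 mm front to back and 100 mm sideways of the chest's centre and less than 38 mm above the chest's origin, tilted less than 0.12 rad) (value of joint lid above 1.65 rad and velocity of joint lid between -0.05 and 0.05 rad/s and x of plane_mid in the frame of chest between -0.045 and 0.045 m and y of plane_mid in the frame of chest between -0.1 and 0.1 m and z of plane_mid in the frame of chest below 0.038 m and angle between plane_mid's own z axis and vertical below 0.12 rad and linear speed of plane below 0.02 m/s); the robot touches nothing.
It fails at once if the lid was dropped or slammed (faster than 2.5 rad/s) (velocity of joint lid above 2.5 rad/s or velocity of joint lid below -2.5 rad/s).
It fails at once if a bystander was moved by more than 30 mm (distance of any of offcut_mid, glue_mid, mallet_mid, tape_mid, cup_mid from where it was at the start of the episode above 0.03 m).
It also fails if it takes over 67 s, if anything falls off the work surface, if the arm or the gripper's body presses on something with over 40 N, if the wrist force passes 120 N, or if a joint passes its speed limit or range.

## Working session

There is one attempt and no reset: what is moved stays moved. The work goes in short steps, Python scripts to look and compute and a tool call to move; the robot and the scene stay as the last step left them, time stands still between calls to the robot, and variables do not carry over. Pictures are saved under pics/ and viewed, at most 10 in all, crops included, and the job is handed in when it is done.

Besides the shell and the picture viewer there is one more tool, called after "Request:" as name(argument=value, ...) on one line, values as JSON. drive_tool: Moves the arm, as the interface text tells. Its arguments: {"type":"object","properties":{"rows":{"type":"array","items":{"type":"object","properties":{"delta_rot":{"type":"array","items":{"type":"number"}},"dp":{"type":"array","items":{"type":"number"}},"claw":{"type":"number"}}}}},"required":["rows"]}

```bash
mkdir -p pics; ls
cat > h.py <<'E'
import numpy as np, cv2
from plant import monitor, eyes, ticket, ctrl
from scipy.spatial.transform import Rotation as R
def cap(n):
    s=monitor.read_state(); c=eyes.capture(n)
    if n=="wrist":
        T=np.eye(4); q=s["ee_rot"]; T[:3,:3]=R.from_quat([q[1],q[2],q[3],q[0]]).as_matrix(); T[:3,3]=s["tcp_pos"]
        c["W"]=T@np.array(c["hand_eye"])
    else: c["W"]=np.array(c["world_from_camera"])
    return c
def save(c,f): cv2.imwrite("pics/"+f,c["image"][:,:,::-1])
def cloud(c):
    h,w=c["depth"].shape; v,u=np.mgrid[:h,:w]
    uv=np.stack([u,v],-1).reshape(-1,1,2).astype(np.float64)
    n=cv2.undistortPoints(uv,np.array(c["camera_matrix"]),np.array(c["distortion"])).reshape(h,w,2)
    d=c["depth"]; P=np.dstack([n*d[...,None],d])
    P=P@c["W"][:3,:3].T+c["W"][:3,3]; P[d==0]=np.nan
    return P
E
python3 - <<'E'
from h import *
for n in("top","side"):
    c=cap(n); save(c,n+"0.png"); np.savez("/tmp/"+n,P=cloud(c),I=c["image"],W=c["W"]); print(n,c["W"].round(3).tolist())
print(monitor.read_state()); print(ctrl.grip_point_offset)
E
```

```text
pics
top [[-0.06, -0.972, 0.228, 0.257], [-0.998, 0.06, -0.01, -0.055], [-0.004, -0.228, -0.974, 1.298], [0.0, 0.0, 0.0, 1.0]]
side [[0.997, -0.052, 0.056, 0.456], [-0.075, -0.773, 0.63, -0.945], [0.01, -0.632, -0.775, 1.171], [0.0, 0.0, 0.0, 1.0]]
{'time_s': 0.1, 'joint_positions': array([ 1.07842019e+00,  3.51149669e-01,  1.65234943e+00,  8.25789752e-06,
        1.13910702e+00, -8.45830768e-02]), 'joint_velocities': array([-3.01881123e-04,  4.58624304e-04, -1.66784785e-03,  2.65940001e-05,
       -4.55050734e-04,  2.18457691e-05]), 'tau': array([ 1.86122081e-03, -5.06832862e+01, -2.91875374e+01, -1.85488983e-05,
        2.63844653e-03,  3.58684406e-05]), 'tcp_pos': array([0.21794811, 0.5046538 , 0.23083422]), 'ee_rot': array([-1.47756955e-04,  2.02488341e-01,  9.79284542e-01, -4.84725545e-04]), 'force': array([-0.31518456, -0.07943472,  0.09303997]), 'torque': array([-0.00453365,  0.0027136 ,  0.00464802]), 'finger_force': 0.0, 'gripper_width': 0.9996383744237461}
0.0187
```

View pics/top0.png

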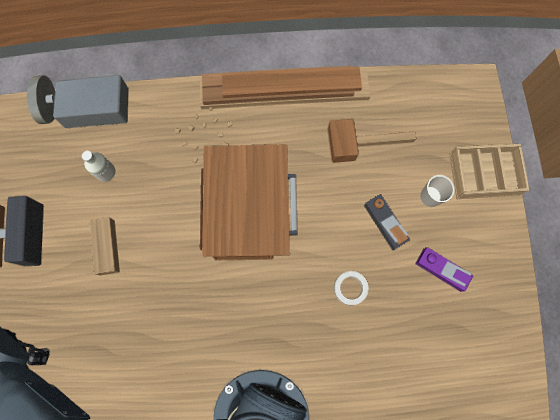

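View pics/side0.png

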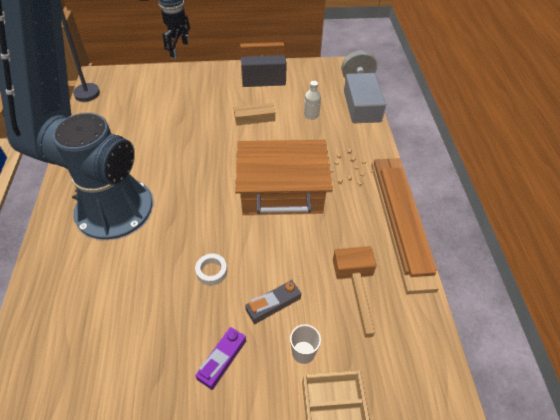

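The top view shows the chest's lid at (245,200) with its bar pull at (293,205). Three things could be taken for the plane:
- The dark steel body with wooden knob at (386,221) in top and (273,300) in side.
- The purple look-alike at (445,270).
- The plain offcut at (104,246).

I choose the dark one at (386,221).

Run:
```python
from h import *
for n in("top","side"):
    d=np.load("/tmp/%s.npz"%n); P,I=d["P"],d["I"].astype(int); x,y,z=[P[...,i] for i in range(3)]
    box=(abs(x-0.5)<0.3)&(abs(y)<0.3)
    m=box&(abs(z-0.165)<0.012)&(I[...,0]>I[...,2]+25)
    k,l,st,_=cv2.connectedComponentsWithStats(m.astype(np.uint8)); i=1+st[1:,4].argmax(); m=l==i
    r=cv2.minAreaRect((P[m][:,:2]*1000).astype(np.float32)); print(n,"lid",r,np.median(z[m]),m.sum())
    b=cv2.boxPoints(r);print(b.round(0).tolist())
    hm=np.zeros_like(m); 
    u,v=r[0]; 
    hm=(abs(x*1000-u)<120)&(y*1000<v-80)&(y*1000>v-200)&(z>0.06)&(z<0.14)&(abs(I[...,0]-I[...,2])<30)
    q=P[hm]; print(n,"handle",hm.sum(),np.percentile(q,[2,50,98],axis=0).round(4).tolist())
    # plane
    px,py=(386,221) if n=="top" else (273,300)
    c0=np.nanmedian(P[py-3:py+4,px-3:px+4].reshape(-1,3),axis=0); print("c0",c0)
    near=(np.hypot(x-c0[0],y-c0[1])<0.11)&(z>0.012)&(z<0.09)
    k,l,st,ce=cv2.connectedComponentsWithStats(near.astype(np.uint8)); m=l==l[py,px]
    r=cv2.minAreaRect((P[m][:,:2]*1000).astype(np.float32)); print(n,"plane",r,np.percentile(z[m],[50,90,99]))
    mm=m&(abs(z-0.036)<0.006); r=cv2.minAreaRect((P[mm][:,:2]*1000).astype(np.float32)); print("body top",r,mm.sum())
    kn=m&(I[...,0]>I[...,2]+40)&(z>0.05); print("wood", P[kn].mean(0), kn.sum())
    for nm,(a,bb) in dict(cup=(440,190),tape=(366,288),purple=(445,270),mallet=(343,140)).items():
        if n=="top": print(nm,np.nanmedian(P[bb-3:bb+4,a-3:a+4].reshape(-1,3),axis=0).round(3))
c=cv2.imread("pics/top0.png")[180:300,340:480]; cv2.imwrite("pics/crop.png",cv2.resize(c,None,fx=4,fy=4,interpolation=cv2.INTER_CUBIC))
```

```text
top lid ((546.8102416992188, 3.3737258911132812), (211.0254669189453, 281.9559631347656), 87.62238311767578) 0.16590887490173079 9521
[[402.0, -96.0], [683.0, -108.0], [692.0, 103.0], [410.0, 115.0]]
top handle 377 [[0.4628, -0.1254, 0.0957], [0.5403, -0.1157, 0.1028], [0.6181, -0.1057, 0.109]]
c0 [ 0.49264085 -0.36764066  0.03813275]
top plane ((494.3500671386719, -372.1848449707031), (149.60433959960938, 52.43627166748047), 27.343162536621094) [0.03803327 0.05689452 0.06295837]
body top ((494.21331787109375, -372.3001403808594), (149.31265258789062, 52.38185501098633), 27.46568489074707) 627
wood [ 0.47994546 -0.37854869  0.05696452] 187
cup [ 0.574 -0.537  0.02 ]
tape [ 0.318 -0.297  0.03 ]
purple [ 0.349 -0.514  0.039]
mallet [ 0.723 -0.269  0.061]
side lid ((546.7139282226562, 0.8858795166015625), (218.42257690429688, 280.3546142578125), 87.42211151123047) 0.16451248054282264 4865
[[402.0, -102.0], [682.0, -115.0], [692.0, 104.0], [412.0, 116.0]]
side handle 326 [[0.4634, -0.1303, 0.0931], [0.5449, -0.1216, 0.1014], [0.6196, -0.085, 0.1077]]
c0 [ 0.49241362 -0.38268814  0.04085375]
side plane ((492.66925048828125, -375.610107421875), (150.53482055664062, 53.29093933105469), 25.782432556152344) [0.03718979 0.05606487 0.06171296]
body top ((492.51470947265625, -375.2901611328125), (150.53482055664062, 52.580413818359375), 25.782432556152344) 573
wood [ 0.4765673  -0.3848949   0.05618142] 201
```

View pics/crop.png

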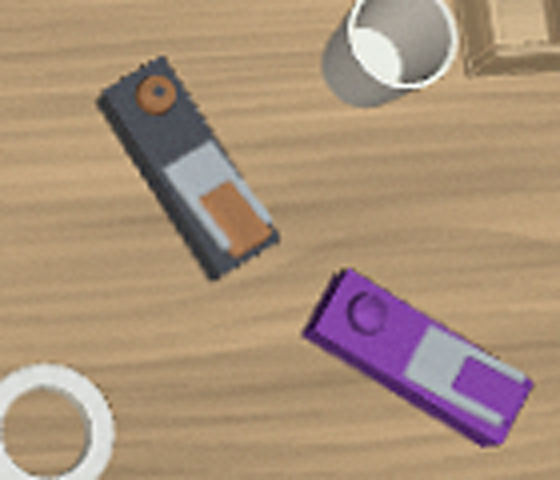

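The crop shows the dark steel plane with its wooden knob at crop (157,94), which confirms it's the right object. The purple look-alike is at crop (415,360).

The bar measures about (0.540, -0.117, 0.095) and the lid centre agrees with it. I'll go over the chest to a tilted standoff.

Request:
drive_tool(rows=[{"dp": [16,-20,30],"delta_rot": [0,0,0.073],"claw": 0},{"dp": [16,-34,30],"delta_rot": [0,0,0.073],"claw": 0},{"dp": [16,-34,30],"delta_rot": [0,0,0.073],"claw": 0},{"dp": [16,-34,20],"delta_rot": [0,0,0.073],"claw": 0},{"dp": [16,-34,0],"delta_rot": [0,0,0.073],"claw": 0},{"dp": [16,-34,0],"delta_rot": [0,0,0],"claw": 0},{"dp": [16,-34,0],"delta_rot": [0,0,0],"claw": 0},{"dp": [16,-34,0],"delta_rot": [0,0,0],"claw": 0},{"dp": [16,-34,0],"delta_rot": [0.07,-0.003,0],"claw": 0},{"dp": [16,-34,0],"delta_rot": [0.07,-0.003,0],"claw": 0},{"dp": [16,-34,0],"delta_rot": [0.07,-0.003,0],"claw": 0},{"dp": [16,-34,0],"delta_rot": [0.07,-0.003,0],"claw": 0},{"dp": [16,-34,0],"delta_rot": [0.07,-0.003,0],"claw": 0},{"dp": [16,-34,0],"delta_rot": [0.07,-0.003,0],"claw": 0},{"dp": [16,-34,0],"delta_rot": [0.07,-0.003,0],"claw": 0},{"dp": [16,-34,0],"delta_rot": [0.07,-0.003,0],"claw": 0},{"dp": [16,-34,0],"delta_rot": [0.07,-0.003,0],"claw": 0},{"dp": [16,-34,0],"delta_rot": [0.07,-0.003,0],"claw": 0},{"dp": [16,-34,0],"claw": 0},{"dp": [16,-34,0],"claw": 0}])

```text
invalid input at $.rows[18]: expected keys delta_rot, dp, claw
```

Request:
drive_tool(rows=[{"dp": [16,-20,30],"delta_rot": [0,0,0.073],"claw": 0},{"dp": [16,-34,30],"delta_rot": [0,0,0.073],"claw": 0},{"dp": [16,-34,30],"delta_rot": [0,0,0.073],"claw": 0},{"dp": [16,-34,20],"delta_rot": [0,0,0.073],"claw": 0},{"dp": [16,-34,0],"delta_rot": [0,0,0.073],"claw": 0},{"dp": [16,-34,0],"delta_rot": [0,0,0],"claw": 0},{"dp": [16,-34,0],"delta_rot": [0,0,0],"claw": 0},{"dp": [16,-34,0],"delta_rot": [0,0,0],"claw": 0},{"dp": [16,-34,0],"delta_rot": [0.07,-0.003,0],"claw": 0},{"dp": [16,-34,0],"delta_rot": [0.07,-0.003,0],"claw": 0},{"dp": [16,-34,0],"delta_rot": [0.07,-0.003,0],"claw": 0},{"dp": [16,-34,0],"delta_rot": [0.07,-0.003,0],"claw": 0},{"dp": [16,-34,0],"delta_rot": [0.07,-0.003,0],"claw": 0},{"dp": [16,-34,0],"delta_rot": [0.07,-0.003,0],"claw": 0},{"dp": [16,-34,0],"delta_rot": [0.07,-0.003,0],"claw": 0},{"dp": [16,-34,0],"delta_rot": [0.07,-0.003,0],"claw": 0},{"dp": [16,-34,0],"delta_rot": [0.07,-0.003,0],"claw": 0},{"dp": [16,-34,0],"delta_rot": [0.07,-0.003,0],"claw": 0},{"dp": [16,-34,0],"delta_rot": [0,0,0],"claw": 0},{"dp": [16,-34,0],"delta_rot": [0,0,0],"claw": 0}])

```text
time_s: 2.1
tcp_pos: [0.5383, -0.163, 0.3405]
ee_rot: [0.007, 0.021, 0.939, 0.344]
force: [-0.2, 0.5, 1.1]
gripper_width: 0.498
finger_force: 0.0
```

Run:
```python
from h import *
c=cap("wrist"); save(c,"w1.png"); P=cloud(c); I=c["image"].astype(int); x,y,z=[P[...,i] for i in range(3)]
print(c["W"].round(3).tolist())
for n,(P,I) in dict(wrist=(P,I),top=(lambda d:(d["P"],d["I"].astype(int)))(np.load("/tmp/top.npz")),side=(lambda d:(d["P"],d["I"].astype(int)))(np.load("/tmp/side.npz"))).items():
    x,y,z=[P[...,i] for i in range(3)]
    hm=(abs(x-.54)<.055)&(abs(y+.117)<.02)&(z>.08)&(z<.11)&(abs(I[...,0]-I[...,2])<35)
    q=P[hm]; 
    if len(q)<20: print(n,len(q)); continue
    k=np.polyfit(q[:,0]-.54,q[:,1],1); t=z[hm].max(); print(n,len(q),"bar slope,y@.54",k,"z pct",np.percentile(q[:,2],[5,50,95]),"ypct",np.percentile(q[:,1],[5,50,95]))
s=monitor.read_state(); print(s["tcp_pos"],s["ee_rot"],s["joint_positions"])
```

```text
[[0.035, 0.953, 0.3, 0.466], [0.764, -0.219, 0.607, -0.253], [0.645, 0.208, -0.736, 0.45], [0.0, 0.0, 0.0, 1.0]]
wrist 1685 bar slope,y@.54 [-0.04079707 -0.12067666] z pct [0.0975369  0.10245101 0.10434741] ypct [-0.12687142 -0.12103102 -0.11291454]
top 247 bar slope,y@.54 [-0.0422302  -0.11639873] z pct [0.09757784 0.10211222 0.10692323] ypct [-0.1238009  -0.11631619 -0.10917234]
side 184 bar slope,y@.54 [-0.0244736  -0.12240579] z pct [0.09412838 0.10002469 0.10526369] ypct [-0.12847501 -0.12285389 -0.11489297]
[ 0.53987973 -0.16680162  0.3397234 ] [0.00754004 0.02184232 0.93910078 0.34286409] [-0.63879701  0.4596185   1.37417185  0.57060042  1.72050655 -2.19700929]
```

View pics/w1.png

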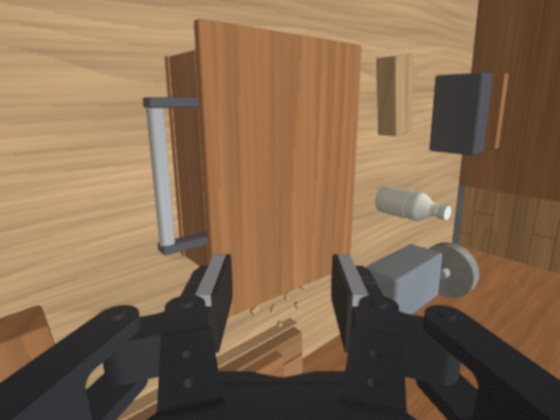

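The wrist view shows the bar at column 163, rows 105–245. Its centre is about (0.5405, -0.118, 0.095), matching the expected height. Next I'll go to the pre-grasp and in along the approach.

Request:
drive_tool(rows=[{"dp": [0,-1,-36],"delta_rot": [0,0,0],"claw": 0},{"dp": [0,-1,-37],"delta_rot": [0,0,0],"claw": 0},{"dp": [0,-1,-36],"delta_rot": [0,0,0],"claw": 0},{"dp": [-1,0,-37],"delta_rot": [0,0,0],"claw": 0},{"dp": [0,0,-36],"delta_rot": [0,0,0],"claw": 0},{"dp": [0,0,0],"delta_rot": [0,0,0],"claw": 0},{"dp": [1,13,-15],"delta_rot": [0,0,0],"claw": 0},{"dp": [0,13,-15],"delta_rot": [0,0,0],"claw": 0},{"dp": [1,13,-15],"delta_rot": [0,0,0],"claw": 0},{"dp": [0,0,0],"delta_rot": [0,0,0],"claw": 0},{"dp": [0,0,0],"delta_rot": [0,0,0],"claw": 0}])

```text
time_s: 3.25
tcp_pos: [0.5397, -0.1255, 0.1158]
ee_rot: [0.008, 0.02, 0.939, 0.343]
force: [0.3, -0.6, 0.2]
gripper_width: 0.499
finger_force: 0.0
```

Request:
drive_tool(rows=[{"dp": [0,8,-13],"delta_rot": [0,0,0],"claw": 0},{"dp": [1,6,-11],"delta_rot": [0,0,0],"claw": 0},{"dp": [0,5,-11],"delta_rot": [0,0,0],"claw": 0},{"dp": [0,0,0],"delta_rot": [0,0,0],"claw": 0},{"dp": [0,0,0],"delta_rot": [0,0,0],"claw": 0.3},{"dp": [0,0,0],"delta_rot": [0,0,0],"claw": 0.5},{"dp": [0,0,0],"delta_rot": [0,0,0],"claw": 1},{"dp": [0,0,0],"delta_rot": [0,0,0],"claw": 1},{"dp": [0,0,0],"delta_rot": [0,0,0],"claw": 1}])

```text
time_s: 4.15
tcp_pos: [0.5402, -0.1047, 0.0806]
ee_rot: [0.007, 0.02, 0.938, 0.345]
force: [-1.3, 6.0, 9.1]
gripper_width: 0.168
finger_force: 58.6
```

Run:
```python
import numpy as np
th=np.concatenate([np.linspace(0,1.5,31),1.5+np.cumsum([.04,.04,.04,.03,.03,.02])])
dx=-215*np.cos(th)+15*np.sin(th)+215; dz=215*np.sin(th)+15*np.cos(th)-15
D=np.stack([dx*.042,dx*.999,dz],1).round(); print(np.diff(D,axis=0).astype(int).tolist()); print(th[-1],D[20],D[-1])
```

```text
[[0, 1, 11], [0, 2, 10], [0, 2, 11], [0, 2, 10], [0, 3, 11], [1, 4, 10], [0, 4, 10], [0, 5, 10], [0, 5, 9], [0, 5, 9], [1, 7, 9], [0, 6, 9], [0, 7, 8], [1, 7, 8], [0, 8, 8], [0, 8, 7], [1, 8, 6], [0, 9, 7], [0, 9, 6], [1, 9, 5], [0, 10, 5], [0, 10, 4], [1, 10, 4], [0, 10, 4], [1, 10, 3], [0, 11, 2], [1, 10, 2], [0, 11, 1], [1, 11, 1], [0, 11, 1], [0, 8, -1], [1, 9, 0], [0, 8, -1], [0, 7, -1], [1, 6, -1], [0, 4, -1]]
1.7 [  5. 111. 174.] [ 11. 257. 196.]
```

Request:
drive_tool(rows=[{"dp": [0,1,11],"delta_rot": [0,0,0],"claw": 1},{"dp": [0,2,10],"delta_rot": [0,0,0],"claw": 1},{"dp": [0,2,11],"delta_rot": [0,0,0],"claw": 1},{"dp": [0,2,10],"delta_rot": [0,0,0],"claw": 1},{"dp": [0,3,11],"delta_rot": [0,0,0],"claw": 1},{"dp": [1,4,10],"delta_rot": [0,0,0],"claw": 1},{"dp": [0,4,10],"delta_rot": [0,0,0],"claw": 1},{"dp": [0,5,10],"delta_rot": [0,0,0],"claw": 1},{"dp": [0,5,9],"delta_rot": [0,0,0],"claw": 1},{"dp": [0,5,9],"delta_rot": [0,0,0],"claw": 1}])

```text
time_s: 5.15
tcp_pos: [0.5415, -0.0742, 0.1814]
ee_rot: [0.008, 0.02, 0.939, 0.342]
force: [3.5, -12.7, 5.8]
gripper_width: 0.164
finger_force: 63.3
```

Request:
drive_tool(rows=[{"dp": [1,7,9],"delta_rot": [0,0,0],"claw": 1},{"dp": [0,6,9],"delta_rot": [0,0,0],"claw": 1},{"dp": [0,7,8],"delta_rot": [0,0,0],"claw": 1},{"dp": [1,7,8],"delta_rot": [0,0,0],"claw": 1},{"dp": [0,8,8],"delta_rot": [0,0,0],"claw": 1},{"dp": [0,8,7],"delta_rot": [0,0,0],"claw": 1},{"dp": [1,8,6],"delta_rot": [0,0,0],"claw": 1},{"dp": [0,9,7],"delta_rot": [0,0,0],"claw": 1},{"dp": [0,9,6],"delta_rot": [0,0,0],"claw": 1},{"dp": [1,9,5],"delta_rot": [0,0,0],"claw": 1}])

```text
time_s: 6.15
tcp_pos: [0.5449, 0.0052, 0.2546]
ee_rot: [0.008, 0.02, 0.939, 0.343]
force: [-0.8, -1.2, 1.0]
gripper_width: 0.164
finger_force: 64.7
```

Request:
drive_tool(rows=[{"dp": [0,10,5],"delta_rot": [0,0,0],"claw": 1},{"dp": [0,10,4],"delta_rot": [0,0,0],"claw": 1},{"dp": [1,10,4],"delta_rot": [0,0,0],"claw": 1},{"dp": [0,10,4],"delta_rot": [0,0,0],"claw": 1},{"dp": [1,10,3],"delta_rot": [0,0,0],"claw": 1},{"dp": [0,11,2],"delta_rot": [0,0,0],"claw": 1},{"dp": [1,10,2],"delta_rot": [0,0,0],"claw": 1},{"dp": [0,11,1],"delta_rot": [0,0,0],"claw": 1},{"dp": [1,11,1],"delta_rot": [0,0,0],"claw": 1},{"dp": [0,11,1],"delta_rot": [0,0,0],"claw": 1},{"dp": [0,8,-1],"delta_rot": [0,0,0],"claw": 1},{"dp": [1,8,0],"delta_rot": [0,0,0],"claw": 1},{"dp": [0,8,-1],"delta_rot": [0,0,0],"claw": 1},{"dp": [0,0,0],"delta_rot": [0,0,0],"claw": 1}])

```text
time_s: 7.55
tcp_pos: [0.5501, 0.1341, 0.2784]
ee_rot: [0.007, 0.02, 0.939, 0.344]
force: [2.7, 1.1, 1.8]
gripper_width: 0.167
finger_force: 68.6
```

Request:
drive_tool(rows=[{"dp": [0,5,-1],"delta_rot": [0,0,0],"claw": 1},{"dp": [1,5,-1],"delta_rot": [0,0,0],"claw": 1},{"dp": [0,4,-1],"delta_rot": [0,0,0],"claw": 1},{"dp": [0,3,0],"delta_rot": [0,0,0],"claw": 1},{"dp": [0,0,0],"delta_rot": [0,0,0],"claw": 1}])

```text
time_s: 8.05
tcp_pos: [0.5508, 0.1504, 0.2757]
ee_rot: [0.007, 0.02, 0.939, 0.344]
force: [-0.4, 1.9, 6.0]
gripper_width: 0.165
finger_force: 69.7
```

Request:
drive_tool(rows=[{"dp": [0,2,0],"delta_rot": [0,0,0],"claw": 1},{"dp": [0,2,-1],"delta_rot": [0,0,0],"claw": 1},{"dp": [0,0,0],"delta_rot": [0,0,0],"claw": 1}])

```text
time_s: 8.35
tcp_pos: [0.5509, 0.1542, 0.2749]
ee_rot: [0.007, 0.02, 0.939, 0.344]
force: [-1.2, 1.4, 7.9]
gripper_width: 0.168
finger_force: 70.1
```

Request:
drive_tool(rows=[{"dp": [0,2,-1],"delta_rot": [0,0,0],"claw": 1},{"dp": [0,2,0],"delta_rot": [0,0,0],"claw": 1},{"dp": [0,0,0],"delta_rot": [0,0,0],"claw": 1}])

```text
time_s: 8.65
tcp_pos: [0.5511, 0.1546, 0.2748]
ee_rot: [0.008, 0.02, 0.94, 0.341]
force: [-15.3, -36.1, 25.5]
gripper_width: 0.165
finger_force: 73.8
```

The force jumped to -36 N along y, so the lid is on its stop. I'll ease off and release.

Request:
drive_tool(rows=[{"dp": [0,-3,0],"delta_rot": [0,0,0],"claw": 1},{"dp": [0,0,0],"delta_rot": [0,0,0],"claw": 0.5},{"dp": [0,0,0],"delta_rot": [0,0,0],"claw": 0.2},{"dp": [0,0,0],"delta_rot": [0,0,0],"claw": 0},{"dp": [0,0,0],"delta_rot": [0,0,0],"claw": 0},{"dp": [0,0,0],"delta_rot": [0,0,0],"claw": 0}])

```text
time_s: 9.25
tcp_pos: [0.551, 0.155, 0.273]
ee_rot: [0.007, 0.02, 0.939, 0.343]
force: [0.4, 0.9, -0.3]
gripper_width: 0.502
finger_force: 0.0
```

Request:
drive_tool(rows=[{"dp": [0,-13,15],"delta_rot": [0,0,0],"claw": 0},{"dp": [-1,-13,15],"delta_rot": [0,0,0],"claw": 0},{"dp": [0,-19,23],"delta_rot": [0,0,0],"claw": 0},{"dp": [-1,-26,30],"delta_rot": [0,0,0],"claw": 0},{"dp": [0,-26,20],"delta_rot": [0,0,0],"claw": 0},{"dp": [0,-30,0],"delta_rot": [0,0,0],"claw": 0},{"dp": [0,0,0],"delta_rot": [0,0,0],"claw": 0},{"dp": [0,0,0],"delta_rot": [0,0,0],"claw": 0}])

```text
time_s: 10.05
tcp_pos: [0.5491, 0.0278, 0.3759]
ee_rot: [0.007, 0.021, 0.939, 0.343]
force: [-0.0, -0.8, -0.0]
gripper_width: 0.499
finger_force: 0.0
```

Run:
```python
from h import *
s=monitor.read_state(); print(s["time_s"],s["tcp_pos"],s["force"],s["joint_positions"].round(2))
c=cap("side"); save(c,"s2.png"); P=cloud(c); np.savez("/tmp/side2",P=P,I=c["image"],W=c["W"])
```

```text
10.05 [0.54910579 0.02782444 0.3759277 ] [-0.02272237 -0.7854647  -0.00902551] [-0.34  0.3   1.52  0.66  1.57 -1.95]
```

View pics/s2.png

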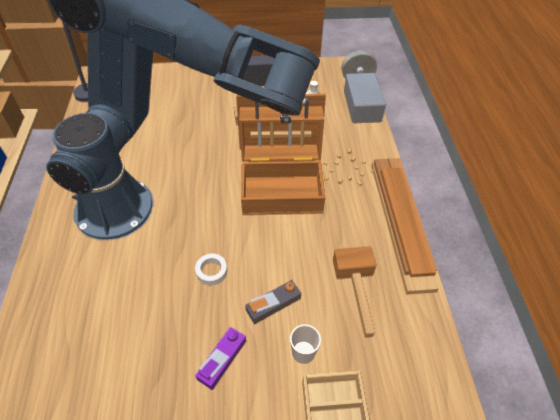

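The side view shows the chest open at (283,185), with the lid resting back at (281,120) and nothing else moved. Next I'll straighten the tool and go above the plane.

Request:
drive_tool(rows=[{"dp": [-3,-22,0],"delta_rot": [-0.07,0.003,0],"claw": 0},{"dp": [-3,-22,0],"delta_rot": [-0.07,0.003,0],"claw": 0},{"dp": [-3,-22,0],"delta_rot": [-0.07,0.003,0],"claw": 0},{"dp": [-3,-22,0],"delta_rot": [-0.07,0.003,0],"claw": 0},{"dp": [-3,-22,0],"delta_rot": [-0.07,0.003,0],"claw": 0},{"dp": [-3,-22,0],"delta_rot": [-0.07,0.003,0],"claw": 0},{"dp": [-3,-22,-14],"delta_rot": [-0.07,0.003,0],"claw": -1},{"dp": [-3,-22,-14],"delta_rot": [-0.07,0.003,0],"claw": -1},{"dp": [-3,-22,-14],"delta_rot": [-0.07,0.003,0],"claw": -1},{"dp": [-3,-22,-14],"delta_rot": [-0.07,0.003,0],"claw": -1},{"dp": [-3,-22,-14],"delta_rot": [0,0,0.065],"claw": -1},{"dp": [-3,-22,-14],"delta_rot": [0,0,0.065],"claw": -1},{"dp": [-3,-22,-14],"delta_rot": [0,0,0.065],"claw": -1},{"dp": [-3,-22,-14],"delta_rot": [0,0,0.065],"claw": -1},{"dp": [-3,-23,-14],"delta_rot": [0,0,0.065],"claw": -1},{"dp": [-3,-23,-14],"delta_rot": [0,0,0.065],"claw": -1},{"dp": [-3,-23,-14],"delta_rot": [0,0,0.065],"claw": -1},{"dp": [-3,-23,-14],"delta_rot": [0,0,0.065],"claw": -1},{"dp": [0,0,0],"delta_rot": [0,0,0],"claw": -1},{"dp": [0,0,0],"delta_rot": [0,0,0],"claw": -1}])

```text
time_s: 12.1
tcp_pos: [0.4954, -0.3711, 0.2079]
ee_rot: [-0.0, -0.236, 0.972, 0.001]
force: [-0.0, 0.4, -0.4]
gripper_width: 0.998
finger_force: 0.0
```

```bash
cat > m.py <<'E'
from h import *
s=monitor.read_state(); print(s["time_s"],s["tcp_pos"],s["joint_positions"].round(2))
q=s["ee_rot"]; M=R.from_quat([q[1],q[2],q[3],q[0]]).as_matrix(); print("tool y yaw",np.degrees(np.arctan2(M[1,1],M[0,1])),"z",M[:,2].round(3))
c=cap("wrist"); P=cloud(c); x,y,z=[P[...,i] for i in range(3)]; I=c["image"].astype(int)
m=(np.hypot(x-.4935,y+.3735)<.1)&(abs(z-.036)<.006); r=cv2.minAreaRect((P[m][:,:2]*1000).astype(np.float32)); print("plane",r,m.sum())
save(c,"w2.png")
E
python3 m.py
```

```text
12.1 [ 0.49540034 -0.37113688  0.20794491] [-0.72  0.5   1.49  0.    1.16 -2.77]
tool y yaw 117.30462276742814 z [-0.     0.001 -1.   ]
plane ((494.3153076171875, -374.9476318359375), (149.1814422607422, 50.1303596496582), 26.92771339416504) 5106
```

The wrist measurement gives a plane of 149 x 50 mm at (0.4943, -0.3749), yaw 26.9°, matching the other views. I'll descend and grip.

Request:
drive_tool(rows=[{"dp": [-1,-2,-30],"delta_rot": [0,0,0],"claw": -1},{"dp": [0,-2,-36],"delta_rot": [0,0,0],"claw": -1},{"dp": [0,0,-36],"delta_rot": [0,0,0],"claw": -1},{"dp": [0,0,-36],"delta_rot": [0,0,0],"claw": -1},{"dp": [0,0,-30],"delta_rot": [0,0,0],"claw": -1},{"dp": [0,0,-20],"delta_rot": [0,0,0],"claw": -1},{"dp": [0,0,-13],"delta_rot": [0,0,0],"claw": -1},{"dp": [0,0,0],"delta_rot": [0,0,0],"claw": -1},{"dp": [0,0,0],"delta_rot": [0,0,0],"claw": -1},{"dp": [0,0,0],"delta_rot": [0,0,0],"claw": 0},{"dp": [0,0,0],"delta_rot": [0,0,0],"claw": 1},{"dp": [0,0,0],"delta_rot": [0,0,0],"claw": 1},{"dp": [0,0,0],"delta_rot": [0,0,0],"claw": 1},{"dp": [0,0,0],"delta_rot": [0,0,0],"claw": 1}])

```text
time_s: 13.55
tcp_pos: [0.4943, -0.3761, 0.0083]
ee_rot: [0.0, -0.236, 0.972, -0.0]
force: [-1.7, 2.6, 7.5]
gripper_width: 0.575
finger_force: 64.1
```

Request:
drive_tool(rows=[{"dp": [0,0,15],"delta_rot": [0,0,0],"claw": 1},{"dp": [0,0,30],"delta_rot": [0,0,0],"claw": 1},{"dp": [0,0,35],"delta_rot": [0,0,0],"claw": 1},{"dp": [0,0,35],"delta_rot": [0,0,0],"claw": 1},{"dp": [0,0,35],"delta_rot": [0,0,0],"claw": 1},{"dp": [0,0,30],"delta_rot": [0,0,0],"claw": 1},{"dp": [4,20,0],"delta_rot": [0,0,-0.03],"claw": 1},{"dp": [4,30,0],"delta_rot": [0,0,-0.07],"claw": 1},{"dp": [4,36,0],"delta_rot": [0,0,-0.07],"claw": 1},{"dp": [4,36,0],"delta_rot": [0,0,-0.07],"claw": 1},{"dp": [4,36,0],"delta_rot": [0,0,-0.07],"claw": 1},{"dp": [4,36,0],"delta_rot": [0,0,-0.07],"claw": 1},{"dp": [4,36,0],"delta_rot": [0,0,-0.07],"claw": 1},{"dp": [4,36,0],"delta_rot": [0,0,-0.07],"claw": 1},{"dp": [4,36,0],"delta_rot": [0,0,0],"claw": 1},{"dp": [5,36,0],"delta_rot": [0,0,0],"claw": 1},{"dp": [5,35,0],"delta_rot": [0,0,0],"claw": 1},{"dp": [5,20,0],"delta_rot": [0,0,0],"claw": 1},{"dp": [0,0,0],"delta_rot": [0,0,0],"claw": 1},{"dp": [0,0,0],"delta_rot": [0,0,0],"claw": 1}])

```text
time_s: 15.55
tcp_pos: [0.5447, 0.017, 0.1875]
ee_rot: [-0.0, 0.021, 1.0, -0.0]
force: [0.1, -1.1, -5.7]
gripper_width: 0.572
finger_force: 64.9
```

```bash
python3 - <<'E'
from h import *
s=monitor.read_state(); print(s["time_s"],s["tcp_pos"],s["joint_positions"].round(2),s["force"],s["gripper_width"])
q=s["ee_rot"]; M=R.from_quat([q[1],q[2],q[3],q[0]]).as_matrix(); print("yaw",np.degrees(np.arctan2(M[1,1],M[0,1])))
t=cap("top"); d=cap("side"); cv2.imwrite("pics/p3.png",np.vstack([t["image"][110:300,150:350],d["image"][80:270,180:380]])[:,:,::-1].repeat(2,0).repeat(2,1)[:, :])
E
python3 -c "
import cv2;i=cv2.imread('pics/p3.png');h=i.shape[0]//2;cv2.imwrite('pics/p3.png',cv2.hconcat([i[:h],i[h:]]))"
```

```text
15.55 [0.54468708 0.01696124 0.18752786] [-0.05  0.39  1.71 -0.    1.04 -1.58] [ 0.11237255 -1.07631707 -5.65064905] 0.5719359983683583
yaw 87.59987354227647
```

View pics/p3.png

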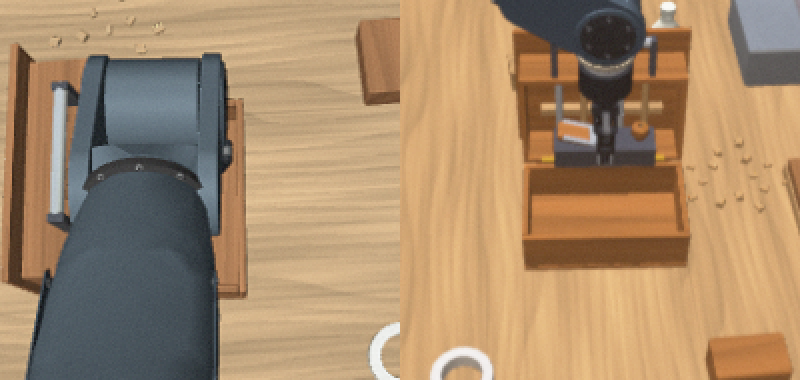

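The top crop shows the wrist at column 85 and beyond, clear of the lid's bar at (60,150). The side crop shows the plane held level over the chest opening at (605,150). I'll lower it.

Request:
drive_tool(rows=[{"dp": [0,0,-15],"delta_rot": [0,0,0],"claw": 1},{"dp": [0,0,-25],"delta_rot": [0,0,0],"claw": 1},{"dp": [0,0,-25],"delta_rot": [0,0,0],"claw": 1},{"dp": [0,0,-25],"delta_rot": [0,0,0],"claw": 1},{"dp": [0,0,-25],"delta_rot": [0,0,0],"claw": 1},{"dp": [0,0,-20],"delta_rot": [0,0,0],"claw": 1},{"dp": [0,0,-15],"delta_rot": [0,0,0],"claw": 1},{"dp": [0,0,-10],"delta_rot": [0,0,0],"claw": 1},{"dp": [0,0,-5],"delta_rot": [0,0,0],"claw": 1},{"dp": [0,0,0],"delta_rot": [0,0,0],"claw": 1},{"dp": [0,0,0],"delta_rot": [0,0,0],"claw": 1}])

```text
time_s: 16.75
tcp_pos: [0.5456, 0.0168, 0.023]
ee_rot: [0.001, 0.021, 1.0, -0.0]
force: [-0.2, 0.5, -6.4]
gripper_width: 0.575
finger_force: 64.9
```

Request:
drive_tool(rows=[{"dp": [0,0,-2],"delta_rot": [0,0,0],"claw": 1},{"dp": [0,0,-2],"delta_rot": [0,0,0],"claw": 1},{"dp": [0,0,-1],"delta_rot": [0,0,0],"claw": 1},{"dp": [0,0,0],"delta_rot": [0,0,0],"claw": 1},{"dp": [0,0,0],"delta_rot": [0,0,0],"claw": 1}])

```text
time_s: 17.25
tcp_pos: [0.5454, 0.0169, 0.0183]
ee_rot: [0.0, 0.021, 1.0, -0.0]
force: [-3.8, -0.3, 7.0]
gripper_width: 0.572
finger_force: 66.5
```

It's on the floor: the vertical force went from -6.4 to +7 N at the expected height. Releasing and rising straight up.

Request:
drive_tool(rows=[{"dp": [0,0,0],"delta_rot": [0,0,0],"claw": -0.3},{"dp": [0,0,0],"delta_rot": [0,0,0],"claw": -0.6},{"dp": [0,0,0],"delta_rot": [0,0,0],"claw": -0.6},{"dp": [0,0,0],"delta_rot": [0,0,0],"claw": -0.6},{"dp": [0,0,0],"delta_rot": [0,0,0],"claw": -0.6},{"dp": [0,0,8],"delta_rot": [0,0,0],"claw": -0.6},{"dp": [0,0,15],"delta_rot": [0,0,0],"claw": -0.6},{"dp": [0,0,25],"delta_rot": [0,0,0],"claw": -0.6},{"dp": [0,0,35],"delta_rot": [0,0,0],"claw": -0.6},{"dp": [0,0,35],"delta_rot": [0,0,0],"claw": -0.6},{"dp": [0,0,35],"delta_rot": [0,0,0],"claw": -0.6},{"dp": [0,0,35],"delta_rot": [0,0,0],"claw": -0.6},{"dp": [0,0,35],"delta_rot": [0,0,0],"claw": -0.6},{"dp": [0,-40,0],"delta_rot": [0,0,0],"claw": -0.6},{"dp": [0,-40,0],"delta_rot": [0,0,0],"claw": -0.6},{"dp": [0,-40,0],"delta_rot": [0,0,0],"claw": -0.6},{"dp": [0,-40,0],"delta_rot": [0,0,0],"claw": -0.6},{"dp": [0,0,0],"delta_rot": [0,0,0],"claw": -0.6},{"dp": [0,0,0],"delta_rot": [0,0,0],"claw": -0.6}])

```text
time_s: 19.15
tcp_pos: [0.5449, -0.1436, 0.2413]
ee_rot: [0.0, 0.022, 1.0, -0.0]
force: [-0.0, 0.6, -0.5]
gripper_width: 0.802
finger_force: 0.0
```

Run:
```python
from h import *
s=monitor.read_state(); print(s["time_s"],s["tcp_pos"],s["force"])
t=cap("top"); save(t,"top4.png"); P=cloud(t); I=t["image"].astype(int); x,y,z=[P[...,i] for i in range(3)]
m=(abs(x-.546)<.1)&(abs(y-.018)<.06)&(abs(z-.046)<.006)
print(cv2.minAreaRect((P[m][:,:2]*1000).astype(np.float32)),np.median(z[m]),m.sum())
```

```text
19.15 [ 0.54485199 -0.14360866  0.24128679] [-0.04384812  0.61438184 -0.46625586]
((544.6624145507812, 16.8354549407959), (49.405357360839844, 149.1036834716797), 87.36796569824219) 0.046544372770240816 558
```

View pics/top4.png

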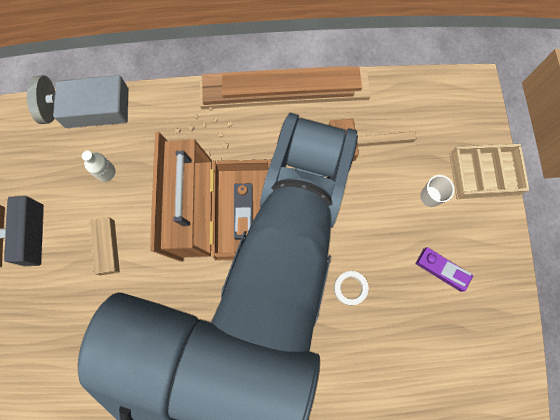

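The plane stands on its sole in the chest at (243,208). Its body top is at 46.5 mm, as expected, and within 2 mm of the chest's centre. The lid is open at (183,195), the bystanders are in place and the arm touches nothing.

```bash
python3 -c "
from plant import ticket
print(ticket.close_job())"
```

```text
the job is handed in; nothing more can be done
None
```

The lid is open on its stop, the block plane stands on its sole near the chest's centre, and the job is handed in at about 19 s; the hand-in returned no verdict.

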